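# Blast-box purge and shield hold

## Task

With the clear shield of the small blasting box still shut, squeeze the trigger of the blow gun clamped beside it right in, hold it briefly and let it spring fully back out. Then take the shield by the bar handle on its side and swing it up, smoothly and without flinging or dropping it, to the point where it stands straight up and balances over its hinge, and finish while still gripping the handle and holding it there: it must not fall back shut or go over the back. Leave the other things on the bench where they are.

Things in the scene. Friction and masses are not known exactly. Their poses are not given: they have to be found in the camera images.
- hood: fixed grey blasting box, 150 x 180 mm on plan, open-topped, side walls sloping from 128 mm high at the back to about 70 at the front. Origin: centre of its underside on the bench; x points to its back (away from the robot at yaw 0), y to its left, z up. Its place and yaw (up to 0.3 rad either way) change
- hinge (a point): point on the shield's hinge axis, which runs along the hood's y at the top back of the box (hood x 60, z 120 mm); this point is level with the handle's grip point (hood y 127 mm), in free air outside the box's left wall. The grip point circles it at radius 125 mm
- shield (a joint): angle (rad) of the shield: 0.2-0.4 kg aluminium-framed clear pane, 180 mm wide, 140 mm from hinge to free edge, 10 mm thick, on a limp hinge at the top back of the box. 0 = shut, sloping 0.35 rad down from hinge to front; grows as it swings up and back; 1.921 = straight up, the balance point (handle right above the hinge axis); 3.1 = fallen over the back. Stays by itself only at 0 and 3.1
- handle: round steel bar 12 mm thick at the shield's free end, sticking out 71 mm from its left (+y) edge, parallel to the hinge, with an 18 mm end disc. Origin: grip point on the bar's axis, 37 mm outside the shield's edge, 27 mm short of the disc; 77 mm above the bench when shut, 245 when upright. Pinch from above, fingers closing along the hood's x; it is a sleeve that turns freely on its pin
- gun: pistol-shaped blow gun fixed lying on its side in a steel clamp, right (-y) of the box, nozzle through the box's wall. Origin on the bench; x, y within 0.06 rad of the hood's. Barrel along +y at x 22, z 80 mm; black grip (26 mm wide in y, 30 high, axis at y 0, z 80) runs from the barrel to x -105, towards the robot; the steel trigger lies along the grip's +y side. Its place along the wall changes
- squeeze (a point): middle of the squeeze, in the gun's frame x -45, y 6, z 80 mm: halfway between the outer faces of grip (y -13, fixed) and trigger when squeezed (y 25; at rest y 36). Centre the fingers here from above, astride both, with at least 66 mm opening, and close along the gun's y: about 49 mm wide at rest, 37 squeezed. Free air below down to the bench
- trigger (a joint): angle of the trigger, rad: 0 = out (at rest, sprung), 0.24 = fully squeezed against its stop. Steel lever 64 mm long and 20 mm high, hinged on a vertical axis at its barrel end (gun x 4, y 27 mm), moving towards the grip; needs about 6 N at the squeeze point
- bench_block: bystander: steel block 60 x 60 x 22 mm in front of the box; origin at its underside
- jar: bystander: jar 60 mm across, 75 mm high, left of the box; origin at its underside
- mallet: bystander: wooden mallet 250 mm long, head 60 mm thick, right of the gun; origin at its underside near the middle of its length, x towards the head
- paper_box: bystander: cardboard box 70 x 100 x 30 mm behind the box; origin at its underside
- brush: bystander: bench brush 170 mm long, behind and to the left of the box; x along it
- tin: bystander: steel tin 54 mm across, 50 mm high, behind the box; origin at its underside

How it is judged:
By the outcome, as a careful person would: the job done as asked, in the order asked, and still so for the second after the job is handed in, while the arm keeps its last pose, push and grip.
It also fails if it takes over 54 s, if anything falls off the work surface, if the arm or the gripper's body presses on something with over 40 N, if the wrist force passes 120 N, or if a joint passes its speed limit or range.

## Robot

A 6-joint arm with a two-finger parallel gripper is mounted at the origin on the work surface. World frame = base frame: x ahead of the robot, y to its left, z up, the work surface at z = 0. Lengths are in m, angles in rad, forces in N, time in s.
With the tool pointing down it reaches from about 0.275 to 0.775 m from the base axis. Payload 14.6 kg.
Tool frame: the origin (TCP) lies between the finger pads; the fingertips stand robot.nose_length ahead of it and the grasp point (between the pads) lies 5 mm behind it (robot.nose_length is the distance from the TCP to the fingertips, in m); z points along the fingers, y is the line along which they close (so a half turn about z gives the same grasp; the last joint's range is limited). The gripper opens to 85 mm and grips with 20 to 120 N. Pads are 22 mm wide; open, the fingers measure 114 mm over their backs; the gripper's body (76 mm by 85 mm) begins 54 mm behind the grasp point. The pads swing forward as they close: fully open they stand 13 mm farther back than shut.
Start: joints at [-0.155, 0.263, -0.048, 1.259, 0, 1.415], TCP at [0.525, -0, 0.245] pointing down, gripper open.
Joint ranges: [-2.65, 2.65], [-0.89, 1.7], [-1.18, 1.37], [-2.13, 2.11], [-1.35, 1.29], [-3.14, 3.14]. Speed limits (rad/s): [1.89, 1.89, 2.57, 2.79, 3.14, 3.14].

## Interface

Orientations are given as a unit quaternion [w, x, y, z].
In Python, from station import sense, capture, calibration, robot gives the robot as it stands.
- The arm moves only by the tool jog_arm, never from a script. Its argument "rows" is a list of rows, each a list of 3 entries, a list of its own where there are three numbers: the shift along the tool's x, y, z in m, then the turn, a rotation vector about the tool's x, y, z in degrees, then the finger opening in m, from 0 to 0.0854. A call has 1 to 12 rows; each row is the pose to reach, as a shift and turn from the pose commanded when the call began, along the tool's axes at that moment; what a row does not reach only later rows make up. A row lasts 1/8 s, in which the tool goes at most 62.5 mm and 10.7 degrees, less where a joint would pass 70% of its speed; a pose out of reach is approached as far as the arm can. A call with a gripper value outside its range is refused whole. The fingers move at their own pace and stop on an object; "squeeze" is the grip in N (left out, the last holds). Time passes only in rows, so rows that repeat a pose let the fingers close. It gives the time, the measured TCP pose, the force, the opening and the grip force at its end, in the units of the state.
- sense(): the state, without advancing time (a new reading comes with each control period).
- capture(name): name is "scene" or "side" or "wrist"; returns the picture (400x640x3 uint8, blue, green, red); there is no depth.
- calibration(name): a dict with "fx", "fy", "cx", "cy" (pixels), "k1" (the pictures are not rectified: a ray, as slopes to the right and down, at radius r is drawn at 1 + k1 r^2 times it, then the intrinsics apply), "origin" and "attitude" of the camera in the world. Camera axes: x right, y down, z forward; pixel columns grow to the right and rows downward; lengths in m; the calibration is good to about 2 mm. A picture is of the moment at which its call begins: read the wrist's pose just before it. calibration takes no time and is no camera call; for the wrist camera it gives the pose at the moment of the call.
- robot.finish_job(): hands the job in; it is judged then, once.
The state is a dict: "time_s": time; "joint_pos": joint angles; "joint_velocities": joint speeds; "joint_torque": joint torques, N m; "tcp_pos": TCP position; "eef_rot": TCP orientation; "wrist_force": force on the tool from outside, world axes, zero at the start; "wrist_torque": the same for the moment, N m; "width": opening from 0.0 (shut) to 1.0 (fully open); "finger_force": force on a finger pad.
Only numpy, scipy, OpenCV 4.12 (cv2) and the standard library are available. Lean on these libraries where they do the work, as an engineer would, in place of code of your own. Each camera call takes 0.05 s, during which the arm holds its last target. There are 200 camera calls.

## Working session

There is one attempt and no reset: what is moved stays moved. The work goes in short steps, Python scripts to look and compute and a tool call to move; the robot and the scene stay as the last step left them, time stands still between calls to the robot, and variables do not carry over. Pictures are saved under pics/ and viewed, at most 10 in all, crops included, and the job is handed in when it is done.

Besides the shell and the picture viewer there is one more tool, called after "Request:" as name([rows], argument=value, ...), one row to a line, values as JSON. jog_arm: Moves the arm, as the interface text tells. Its arguments: {"type":"object","properties":{"rows":{"type":"array","items":{"type":"array"}},"squeeze":{"type":"number"}},"required":["rows"]}

```bash
mkdir -p pics; ls
python3 - <<'E'
from station import sense,capture,calibration,robot
import cv2,numpy as np
s=sense();print(s['time_s'],s['tcp_pos'],s['eef_rot'],s['width'],robot.nose_length)
for n in("scene","side"):
    c=calibration(n);print(n,c);cv2.imwrite(f"pics/{n}0.png",capture(n))
c=calibration("wrist");print(c);cv2.imwrite("pics/wrist0.png",capture("wrist"))
E
```

```text
pics
0.0 [5.24721158e-01 4.87880901e-05 2.44803278e-01] [-4.58323073e-04  7.07099755e-01  7.07113585e-01 -3.22726129e-04] 1.000823361430199 0.014
scene {'fx': 372.71505947555625, 'fy': 372.71505947555625, 'cx': 323.6939230166403, 'cy': 199.9861508496841, 'k1': -0.03474379241551534, 'origin': array([0.88429068, 0.57637907, 0.88905898]), 'attitude': array([-0.08247412,  0.24536218,  0.91212132, -0.31785235])}
side {'fx': 388.6167146770877, 'fy': 388.6167146770877, 'cx': 321.6683214618594, 'cy': 199.01909943282882, 'k1': 0.031794002469089956, 'origin': array([0.51416266, 0.7661394 , 0.91889247]), 'attitude': array([ 0.01226607, -0.05600636,  0.93147382, -0.35926223])}
{'fx': 308.2592771789328, 'fy': 308.2592771789328, 'cx': 317.9474253171372, 'cy': 202.842790964146, 'k1': -0.049298668800874045, 'origin': array([0.5263066 , 0.07876797, 0.37398153]), 'attitude': array([ 1.57774321e-01,  9.87474988e-01,  4.74345874e-04, -4.31759335e-04])}
```

View pics/scene0.png

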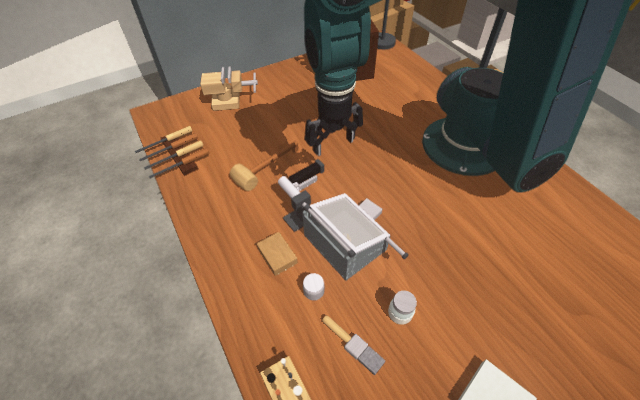

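View pics/side0.png

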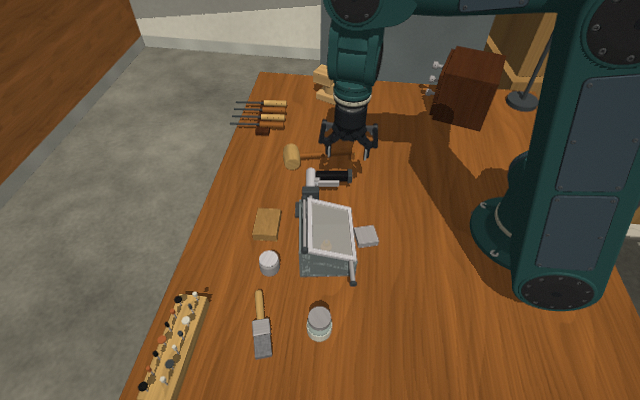

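View pics/wrist0.png

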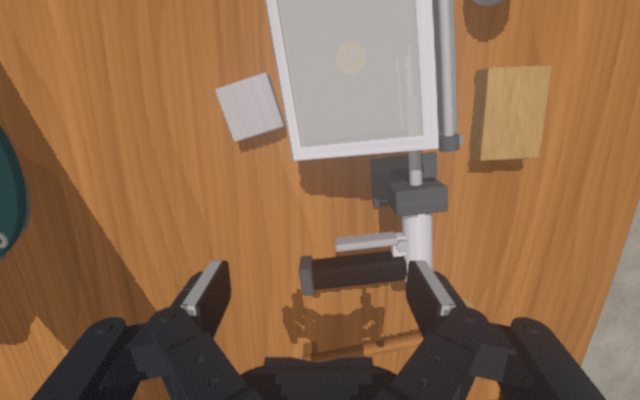

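The wrist view shows the black grip at about (303–405, 270), the trigger at (337–400, 242), and the white shield frame with corners at (297,155) and (437,148). In the scene view the handle ends near (403,254), and in the side view near (352,282). I'll move the wrist camera over the box for a second viewpoint.

Request:
jog_arm([
  [[0.03, 0, -0.01], [0, 0, 0], 0.085],
  [[0.06, 0, -0.02], [0, 0, 0], 0.085],
  [[0.09, 0, -0.03], [0, 0, 0], 0.085],
  [[0.12, 0, -0.04], [0, 0, 0], 0.085],
  [[0.12, 0, -0.04], [0, 0, 0], 0.085],
  [[0.12, 0, -0.04], [0, 0, 0], 0.085],
])

```text
time_s: 0.9
tcp_pos: [0.5249, 0.1197, 0.2849]
eef_rot: [-0.0, 0.707, 0.707, -0.0]
wrist_force: [0.5, 0.4, -0.1]
width: 0.995
finger_force: 0.0
```

```bash
cat > h.py <<'E'
import cv2,numpy as np
from scipy.spatial.transform import Rotation as R
from station import sense,capture,calibration,robot
def cam(c):
    K=np.array([[c['fx'],0,c['cx']],[0,c['fy'],c['cy']],[0,0,1]]);w,x,y,z=c['attitude']
    return K,np.array([c['k1'],0,0,0,0.]),R.from_quat([x,y,z,w]).as_matrix(),np.array(c['origin'])
def ray(c,p):
    K,d,Rm,o=cam(c);u=cv2.undistortPoints(np.array([[p]],float),K,d)[0,0]
    v=Rm@[u[0],u[1],1];return o,v/np.linalg.norm(v)
def plane(c,p,z):
    o,v=ray(c,p);return o+v*(z-o[2])/v[2]
def tri(obs):
    A=np.zeros((3,3));b=np.zeros(3);r=[ray(c,p) for c,p in obs]
    for o,v in r:
        P=np.eye(3)-np.outer(v,v);A+=P;b+=P@o
    X=np.linalg.solve(A,b);return X,[float(np.linalg.norm(np.cross(X-o,v))) for o,v in r]
E
python3 - <<'E'
from h import *
import pickle
s=sense();c=calibration("wrist");im=capture("wrist");cv2.imwrite("pics/wrist1.png",im)
print(s['time_s'],s['tcp_pos'],s['eef_rot'],c['origin'],c['attitude'])
pickle.dump(c,open("w1.pkl","wb"))
c=cv2.imread("pics/scene0.png")[165:285,260:420];d=cv2.imread("pics/side0.png")[160:300,280:380]
cv2.imwrite("pics/crops.png",np.hstack([cv2.resize(c,(480,360)),np.pad(cv2.resize(d,(300,420)),((0,0),(0,0),(0,0)))[:360]]))
E
```

```text
0.9 [0.5248885  0.11968316 0.28491641] [-1.12620435e-04  7.07041116e-01  7.07172383e-01 -2.61222213e-04] [0.52636568 0.19846067 0.41397029] [ 1.57962334e-01  9.87444963e-01  5.39208062e-04 -2.37026060e-04]
```

View pics/wrist1.png

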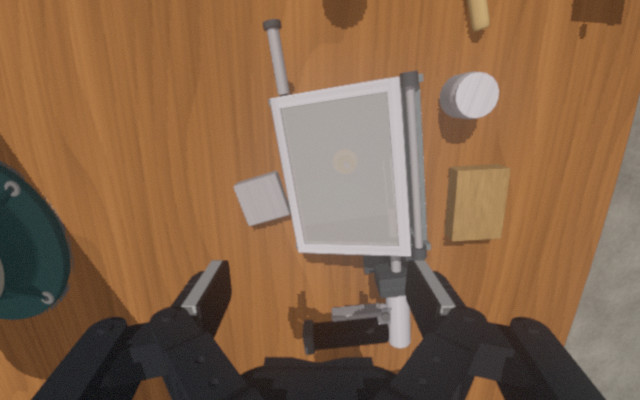

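View pics/crops.png

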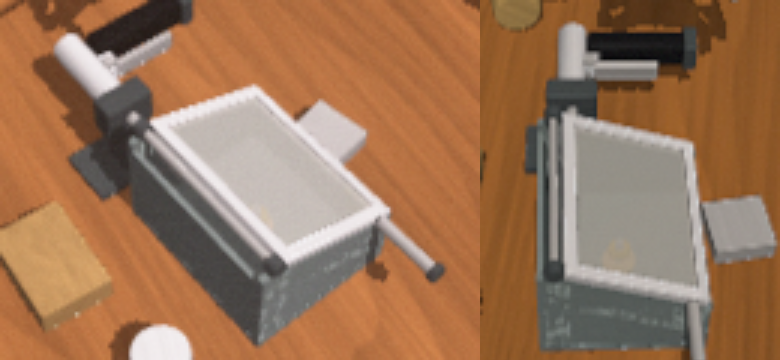

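Wrist1 shows the handle disc at (272,24) with the bar meeting the frame at (282,92). The frame corners are at (272,102), (300,251), (410,255) and (403,78), and the trigger end is at (333,313). The crops give the disc in the scene view at (404.7,255.3) and the trigger end at (316,179) in scene and (338.3,184) in side.

Run:
```python
from h import *
import pickle
w1=pickle.load(open("w1.pkl","rb"));S=calibration("scene");D=calibration("side")
w0=dict(w1,origin=np.array([0.5263066,0.07876797,0.37398153]),attitude=np.array([1.57774321e-01,9.87474988e-01,4.74345874e-04,-4.31759335e-04]))
np.set_printoptions(precision=4,suppress=True)
P=lambda n,*o:print(n,*tri(o))
P("disc",(w1,(272,24)),(S,(404.7,255.3)))
P("edge",(w1,(282,92)),(S,(388.3,236)),(D,(351.7,260.7)))
P("FR",(w1,(300,251)),(w0,(296,159)))
P("BR",(w1,(410,255)),(w0,(437,149)))
P("trigend",(w0,(337,244)),(w1,(333,313)),(S,(316,179)),(D,(338.3,184)))
P("cap",(w0,(306,274)),(w1,(308,336)),(S,(260+184/3,165+10/3)),(D,(280+70*3/3,160+47/3)))
f=[plane(w1,p,z) for p,z in(((272,102),.077),((300,251),.077))];v=f[0]-f[1];print("frame front",f,np.linalg.norm(v),"yaw",np.arctan2(-v[0],v[1]))
f=[plane(w1,p,.077) for p in((272,24),(282,92))];v=f[0]-f[1];print("bar",f,np.linalg.norm(v),"yaw",np.arctan2(-v[0],v[1]))
for n,c in(("wrist0",w0),("wrist1",w1)):
    im=cv2.imread(f"pics/{n}.png");g=im.max(2)
    m=(g<45).astype(np.uint8); m[:, :296]=0; m[:,405:]=0; m[:225]=0
    m[300 if n=="wrist0" else 352:]=0
    k,l,st,ce=cv2.connectedComponentsWithStats(m);i=1+st[1:,4].argmax();print(n,st[i],ce[i])
    pts=np.argwhere(l==i)[:,::-1]
    # per-column upper & lower edge
    for side in(min,max):
        e=[(x,side(pts[pts[:,0]==x][:,1])) for x in range(322,385,3)]
        q=np.array([plane(c,p,.080) for p in e]);a=np.polyfit(q[:,0],q[:,1],1);print(side.__name__,"slope",a[0],"y at x=mid",np.polyval(a,q[:,0].mean()),q[:,0].mean())
```

```text
disc [0.4813 0.2721 0.0786] [0.00015305624825451584, 0.00015305624825444933]
edge [0.4866 0.2088 0.0808] [0.002700653227540851, 0.0029171372634563095, 0.0026292693370641254]
FR [0.5046 0.026  0.0766] [0.00011864483294975974, 0.0001186448329495033]
BR [0.6255 0.0421 0.1176] [5.110714159146405e-05, 5.1107141591283854e-05]
trigend [ 0.5452 -0.0668  0.0712] [0.0015814709341284274, 0.002093671621794066, 0.0012805177522875837, 0.0024983778908467358]
cap [ 0.5119 -0.0978  0.0776] [0.0027633906143905967, 0.0031445192582182065, 0.006635664974512223, 0.0023617450562930494]
frame front [array([0.4781, 0.1987, 0.077 ]), array([0.5045, 0.0262, 0.077 ])] 0.17447047731092089 yaw 0.1518635500038747
bar [array([0.481 , 0.2726, 0.077 ]), array([0.4889, 0.2086, 0.077 ])] 0.06443159431681889 yaw 0.12348164365648874Traceback (most recent call last):
  File "<stdin>", line 19, in <module>
ValueError: attempt to get argmax of an empty sequence
```

Run:
```python
from h import *
a=cv2.imread("pics/wrist0.png")[215:305,285:445];b=cv2.imread("pics/wrist1.png")[290:360,285:445]
cv2.imwrite("pics/crop2.png",np.vstack([cv2.resize(a,None,fx=3.75,fy=3.75,interpolation=2),cv2.resize(b,None,fx=3.75,fy=3.75,interpolation=2)]))
print(a[58,20:120:12].tolist(), a[40:75:3,80].tolist())
```

```text
[[95, 97, 103], [41, 49, 68], [43, 49, 65], [45, 50, 65], [43, 48, 63], [44, 50, 58], [46, 52, 60], [47, 49, 62], [46, 51, 61]] [[42, 49, 59], [46, 53, 63], [49, 50, 63], [48, 49, 64], [51, 54, 65], [45, 47, 62], [44, 50, 58], [46, 51, 61], [43, 49, 63], [44, 48, 62], [46, 74, 107], [53, 87, 127]]
```

View pics/crop2.png

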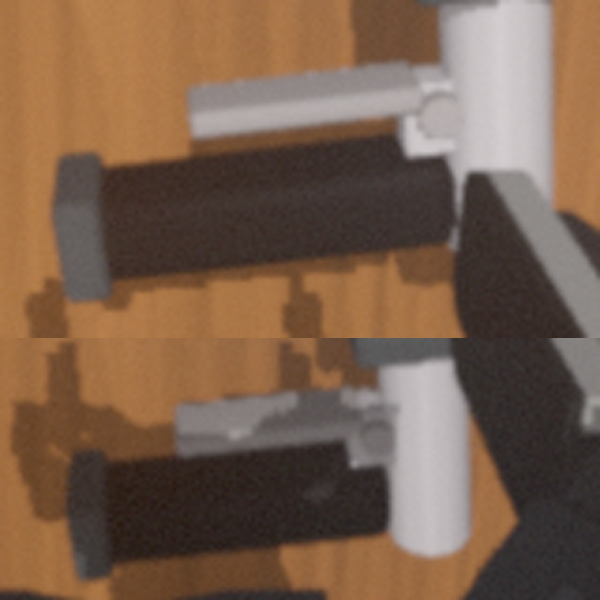

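The crop shows the trigger pivot disc at crop (437,115), which is wrist0 (401.5,245.7) and wrist1 (385.5,316.1). The grip edges run from (110,168) to (400,135) and from (110,277) to (445,243), and the trigger's free end is at crop x=190.

Run:
```python
from h import *
import pickle
w1=pickle.load(open("w1.pkl","rb"))
w0=dict(w1,origin=np.array([0.5263066,0.07876797,0.37398153]),attitude=np.array([1.57774321e-01,9.87474988e-01,4.74345874e-04,-4.31759335e-04]))
np.set_printoptions(precision=4,suppress=True)
a=lambda x,y:(285+x/3.75,215+y/3.75)
b=lambda x,y:(285+x/3.75,290+(y-338)/3.75)
piv,r=tri([(w0,a(437,115)),(w1,b(377,436))]);print("pivot",piv,r)
print("trig inner top end",*tri([(w0,a(190,136)),(w1,b(177,455))]))
print("grip low edge R",*tri([(w0,a(110,277)),(w1,b(110,562))]))
print("pommel low-left",*tri([(w0,a(70,299)),(w1,b(82,578))]))
for z in(.08,.095):
  for n,c,f,E in(("w0",w0,a,[((110,277),(445,243)),((110,168),(400,135))]),("w1",w1,b,[((110,562),(385,532)),((110,463),(345,443))])):
    for p,q in E:
        P,Q=plane(c,f(*p),z),plane(c,f(*q),z);d=Q-P;print(n,z,P[:2],Q[:2],"yaw",np.arctan2(d[1],d[0]))
for yaw in(.10,.12,.14):
    Rm=R.from_euler('z',yaw).as_matrix();print(yaw,"squeeze",piv+Rm@[-.049,-.021,0],"pommel",piv+Rm@[-.109,-.027,0],"grip low at -85",piv+Rm@[-.089,-.040,0])
```

```text
pivot [ 0.6129 -0.0621  0.0864] [0.0003726369050622979, 0.0003726369050625083]
trig inner top end [ 0.5444 -0.0658  0.0913] [0.00017492558288119005, 0.0001749255828814658]
grip low edge R [ 0.5221 -0.1067  0.097 ] [0.00031741158769216926, 0.0003174115876921473]
pommel low-left [ 0.5116 -0.1138  0.0971] [0.00041305050461057006, 0.0004130505046105059]
w0 0.08 [ 0.5222 -0.1181] [ 0.6206 -0.1067] yaw 0.11507249565173863
w0 0.08 [ 0.5223 -0.0818] [ 0.6044 -0.0714] yaw 0.12618379453574208
w1 0.08 [ 0.5215 -0.1231] [ 0.6212 -0.1097] yaw 0.1336377720093759
w1 0.08 [ 0.5217 -0.0786] [ 0.6039 -0.0702] yaw 0.10124810277005424
w0 0.095 [ 0.5224 -0.108 ] [ 0.6157 -0.0972] yaw 0.11507249565173905
w0 0.095 [ 0.5225 -0.0736] [ 0.6004 -0.0637] yaw 0.12618379453574194
w1 0.095 [ 0.5217 -0.1086] [ 0.6169 -0.0958] yaw 0.13363777200937574
w1 0.095 [ 0.5219 -0.0661] [ 0.6005 -0.0582] yaw 0.10124810277005492
0.1 squeeze [ 0.5662 -0.0879  0.0864] pommel [ 0.5071 -0.0999  0.0864] grip low at -85 [ 0.5283 -0.1108  0.0864]
0.12 squeeze [ 0.5668 -0.0888  0.0864] pommel [ 0.5079 -0.102   0.0864] grip low at -85 [ 0.5293 -0.1125  0.0864]
0.14 squeeze [ 0.5673 -0.0898  0.0864] pommel [ 0.5087 -0.1041  0.0864] grip low at -85 [ 0.5304 -0.1142  0.0864]
```

Gun yaw comes out at about 0.12 and the squeeze point at about (0.566, -0.086, 0.08). The handle grip is at about (0.485, 0.2445, 0.077), matching the given 77 mm height, and hood yaw is about 0.14. I'll move above the squeeze point.

Request:
jog_arm([
  [[-0.01, 0.003, 0.0], [0, 0, -6], 0.085],
  [[-0.03, 0.007, 0.01], [0, 0, -14], 0.085],
  [[-0.05, 0.011, 0.02], [0, 0, -23], 0.085],
  [[-0.07, 0.015, 0.03], [0, 0, -32], 0.085],
  [[-0.09, 0.019, 0.04], [0, 0, -41], 0.085],
  [[-0.11, 0.023, 0.05], [0, 0, -50], 0.085],
  [[-0.13, 0.027, 0.06], [0, 0, -60], 0.085],
  [[-0.15, 0.031, 0.07], [0, 0, -70], 0.085],
  [[-0.17, 0.035, 0.08], [0, 0, -79], 0.085],
  [[-0.19, 0.039, 0.085], [0, 0, -88], 0.085],
  [[-0.202, 0.041, 0.085], [0, 0, -94], 0.085],
  [[-0.206, 0.041, 0.085], [0, 0, -96.9], 0.085],
])

```text
time_s: 2.45
tcp_pos: [0.5656, -0.0877, 0.1998]
eef_rot: [-0.0, -0.06, 0.998, 0.0]
wrist_force: [0.7, 0.2, -0.0]
width: 0.993
finger_force: 0.0
```

Run:
```python
from h import *
s=sense();c=calibration("wrist");cv2.imwrite("pics/wrist2.png",capture("wrist"))
w,x,y,z=s['eef_rot'];print(s['time_s'],s['tcp_pos'],s['joint_pos']);print(R.from_quat([x,y,z,w]).as_matrix().round(3));print(c['origin'])
import pickle;pickle.dump(c,open("w2.pkl","wb"))
```

```text
2.45 [ 0.56562013 -0.0876531   0.19977368] [-2.96023048e-01  3.61257060e-01 -2.68878528e-02  1.18345757e+00
 -1.42443274e-04 -4.16955997e-01]
[[-0.993 -0.121 -0.001]
 [-0.121  0.993  0.   ]
 [ 0.001  0.    -1.   ]]
[ 0.48799065 -0.09825719  0.32892712]
```

View pics/wrist2.png

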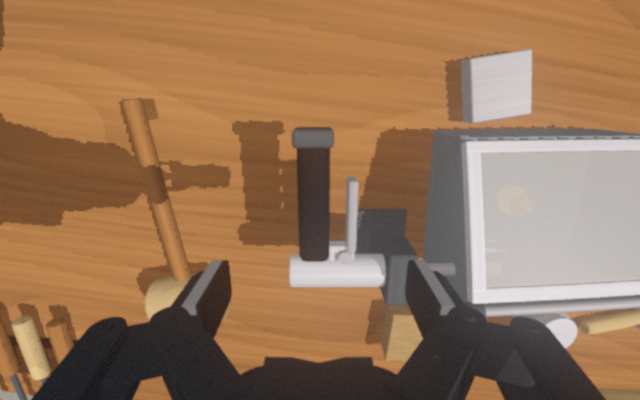

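The wrist view shows the grip between columns 298 and 329 and the trigger at 347–358. The trigger end is at (352,179), the pivot at (348,257) and the pommel at (313,130). The tool is centred to within a few mm, so I'll refine from this view.

Run:
```python
from h import *
import pickle
c=pickle.load(open("w2.pkl","rb"));s=sense();print(s['tcp_pos'])
yaw=.1209;Rm=R.from_euler('z',yaw).as_matrix()
for n,p,z,g in(("pivot",(348,257),.09,(4,27)),("trigend",(352,179),.09,(-60,33.5)),("pommel",(313,129),.095,(-105,0)),("grip L",(299,215),.085,(None,-13)),("trig out",(358,215),.085,(None,35))):
    q=Rm.T@plane(c,p,z)*1000; print(n,q[:2].round(1),"gun origin est",[None if a is None else round(float(b-a),1) for a,b in zip(g,q)])
print("tcp in gun axes",(Rm.T@s['tcp_pos']*1000).round(1))
```

```text
[ 0.5656194  -0.08771835  0.19982019]
pivot [ 599.8 -130.5] gun origin est [595.8, -157.5]
trigend [ 530.4 -129.5] gun origin est [590.4, -163.0]
pommel [ 491.2 -160.3] gun origin est [596.2, -160.3]
grip L [ 562.9 -172.5] gun origin est [None, -159.5]
trig out [ 562.8 -122.7] gun origin est [None, -157.7]
tcp in gun axes [ 550.9 -155.3  199.8]
```

Request:
jog_arm([
  [[0.001, 0.002, 0.01], [0, 0, 0], 0.085],
  [[0.001, 0.002, 0.03], [0, 0, 0], 0.085],
  [[0.001, 0.002, 0.05], [0, 0, 0], 0.085],
  [[0.001, 0.002, 0.07], [0, 0, 0], 0.085],
  [[0.001, 0.002, 0.09], [0, 0, 0], 0.085],
  [[0.001, 0.002, 0.105], [0, 0, 0], 0.085],
  [[0.001, 0.002, 0.117], [0, 0, 0], 0.085],
  [[0.001, 0.002, 0.125], [0, 0, 0], 0.085],
  [[0.001, 0.002, 0.125], [0, 0, 0], 0.06],
  [[0.001, 0.002, 0.125], [0, 0, 0], 0.06],
  [[0.001, 0.002, 0.125], [0, 0, 0], 0.06],
], squeeze=20)

```text
time_s: 3.88
tcp_pos: [0.565, -0.0842, 0.0757]
eef_rot: [0.0, -0.06, 0.998, -0.0]
wrist_force: [-0.1, 1.3, -0.1]
width: 0.703
finger_force: 0.0
```

Request:
jog_arm([
  [[0, 0, 0], [0, 0, 0], 0.05],
  [[0, 0, 0], [0, 0, 0], 0.045],
  [[0, 0, 0], [0, 0, 0], 0.04],
  [[0, 0, 0], [0, 0, 0], 0.035],
  [[0, 0, 0], [0, 0, 0], 0.03],
  [[0, 0, 0], [0, 0, 0], 0.03],
  [[0, 0, 0], [0, 0, 0], 0.03],
  [[0, 0, 0], [0, 0, 0], 0.03],
  [[0, 0, 0], [0, 0, 0], 0.03],
  [[0, 0, 0], [0, 0, 0], 0.03],
], squeeze=30)

```text
time_s: 5.12
tcp_pos: [0.5648, -0.085, 0.0759]
eef_rot: [0.0, -0.06, 0.998, -0.001]
wrist_force: [-4.1, -5.1, 9.2]
width: 0.453
finger_force: 30.9
```

Request:
jog_arm([
  [[0, 0, 0], [0, 0, 0], 0.03],
  [[0, 0, 0], [0, 0, 0], 0.03],
  [[0, 0, 0], [0, 0, 0], 0.03],
  [[0, 0, 0], [0, 0, 0], 0.03],
], squeeze=38)

```text
time_s: 5.62
tcp_pos: [0.5648, -0.085, 0.0759]
eef_rot: [0.0, -0.06, 0.998, -0.001]
wrist_force: [-4.0, -5.6, 9.0]
width: 0.45
finger_force: 37.3
```

Run:
```python
from h import *
s=sense();print(s['width']*85.4,s['finger_force'],s['wrist_force'])
im=capture("wrist");cv2.imwrite("pics/wrist3.png",cv2.resize(im[150:330,200:440],None,fx=3,fy=3))
```

```text
38.415246094315165 37.30300672352314 [-3.96892719 -5.62797884  9.04712797]
```

View pics/wrist3.png

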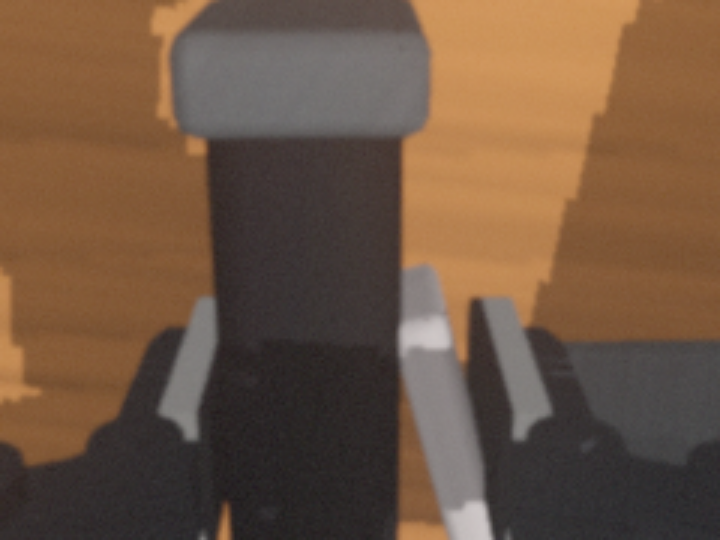

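The image shows the trigger pressed hard in against the grip, and the width has stopped changing at 38.4 mm. Next I'll release and rise.

Request:
jog_arm([
  [[0, 0, 0], [0, 0, 0], 0.055],
  [[0, 0, 0], [0, 0, 0], 0.07],
  [[0, 0, 0], [0, 0, 0], 0.085],
  [[0, 0, 0], [0, 0, 0], 0.085],
  [[0, 0, 0], [0, 0, 0], 0.085],
  [[0, 0, 0], [0, 0, 0], 0.085],
  [[0, 0, -0.015], [0, 0, 0], 0.085],
  [[0, 0, -0.04], [0, 0, 0], 0.085],
  [[0, 0, -0.07], [0, 0, 0], 0.085],
  [[0, 0, -0.1], [0, 0, 0], 0.085],
  [[0, 0, -0.125], [0, 0, 0], 0.085],
  [[0, 0, -0.135], [0, 0, 0], 0.085],
])

```text
time_s: 7.18
tcp_pos: [0.5652, -0.0843, 0.2124]
eef_rot: [0.001, -0.06, 0.998, -0.0]
wrist_force: [-0.2, -0.3, 0.2]
width: 0.995
finger_force: 0.0
```

Run:
```python
from h import *
s=sense();print(s['tcp_pos'],s['eef_rot'],s['wrist_force'],s['width'])
im=capture("wrist");cv2.imwrite("pics/wrist4.png",im)
S=calibration("scene");D=calibration("side")
print("jar lid",tri([(S,(404,298)),(D,(319,314))]))
# trigger check vs wrist2
a=cv2.imread("pics/wrist2.png");
for n,i in(("before",a),("after",im)):
    g=i.min(2);print(n,[(r,np.where(g[r,330:365]>110)[0]+330) for r in(190,205,220)])
w,x,y,z=s['eef_rot'];Rm=R.from_quat([x,y,z,w])
t=np.array([.485,.2445,.21]);print("shift tool",Rm.inv().apply(t-s['tcp_pos']))
```

```text
[ 0.56520671 -0.08425801  0.21239597] [ 1.18354121e-03 -6.01930340e-02  9.98185956e-01 -4.42159717e-04] [-0.19654365 -0.25971545  0.16338676] 0.9945103474873656
jar lid (array([0.55120973, 0.36118778, 0.07574768]), [0.001020968026290429, 0.0010209680262903552])
before [(190, array([348, 349, 350, 351, 352, 353, 354, 355, 356, 357, 358])), (205, array([347, 348, 349, 350, 351, 352, 353, 354, 355, 356, 357])), (220, array([347, 348, 349, 350, 351, 352, 353, 354, 355, 356, 357]))]
after [(190, array([343, 344, 345, 346, 347, 348, 349, 350, 351, 352])), (205, array([342, 343, 344, 345, 346, 347, 348, 349, 350, 351])), (220, array([342, 343, 344, 345, 346, 347, 348, 349, 350, 351]))]
shift tool [0.04012438 0.3360162  0.00195883]
```

The trigger is parallel to the grip again, so it is fully out. The jar at (0.551, 0.361) is clear of the path. Now on to the handle.

Request:
jog_arm([
  [[0.002, 0.015, 0], [0, 0, 5], 0.085],
  [[0.005, 0.045, 0], [0, 0, 13], 0.085],
  [[0.009, 0.077, 0], [0, 0, 21], 0.085],
  [[0.013, 0.109, 0], [0, 0, 29], 0.085],
  [[0.017, 0.141, 0], [0, 0, 38], 0.085],
  [[0.021, 0.173, 0], [0, 0, 47], 0.085],
  [[0.025, 0.205, 0], [0, 0, 56], 0.085],
  [[0.029, 0.237, 0], [0, 0, 65], 0.085],
  [[0.033, 0.269, 0], [0, 0, 74], 0.085],
  [[0.036, 0.3, 0], [0, 0, 81], 0.085],
  [[0.039, 0.325, 0], [0, 0, 86], 0.085],
  [[0.04, 0.336, 0], [0, 0, 88.9], 0.085],
])

```text
time_s: 8.72
tcp_pos: [0.4839, 0.2457, 0.2096]
eef_rot: [-0.0, 0.656, 0.754, -0.0]
wrist_force: [0.4, -0.0, 0.2]
width: 0.999
finger_force: 0.0
```

Run:
```python
from h import *
import pickle
s=sense();c=calibration("wrist");im=capture("wrist");cv2.imwrite("pics/wrist5.png",im);pickle.dump(c,open("w5.pkl","wb"))
w,x,y,z=s['eef_rot'];print(s['tcp_pos'],s['joint_pos'],c['origin']);print(R.from_quat([x,y,z,w]).as_matrix().round(3))
```

```text
[0.48393854 0.24572376 0.20961212] [ 3.19612160e-01  3.07153109e-01 -8.23211781e-02  1.18239714e+00
  9.92479410e-05  1.75174639e+00] [0.47446513 0.32373001 0.33866665]
[[-0.138  0.99  -0.001]
 [ 0.99   0.138 -0.   ]
 [-0.    -0.001 -1.   ]]
```

View pics/wrist5.png

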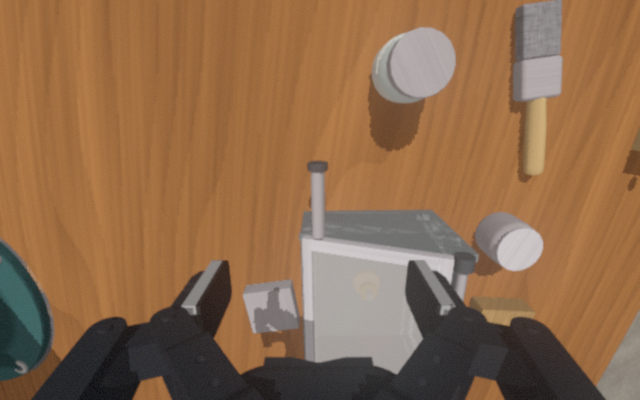

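The bar is vertical in the image at column 318, the image centre, with the disc at (318,166) and the frame edge at (318,237). The closing direction and x are therefore aligned.

Run:
```python
from h import *
import pickle
c=pickle.load(open("w5.pkl","rb"));w1=pickle.load(open("w1.pkl","rb"))
a=plane(c,(318,166),.077);b=plane(c,(318,237),.077)
print(a,b,np.linalg.norm(a-b));print("disc tri",tri([(c,(318,166)),(w1,(272,24)),(calibration("scene"),(404.7,255.3))]))
u=(a-b)/np.linalg.norm(a-b);print("grip",b+u*.037,a-u*.030)
```

```text
[0.48145126 0.27168086 0.077     ] [0.49072488 0.20562112 0.077     ] 0.06670749716428998
disc tri (array([0.48136706, 0.27208452, 0.07871036]), [7.301148433738344e-05, 0.00018338614528353995, 0.0001337876453660213])
grip [0.48558117 0.24226184 0.077     ] [0.48562183 0.24197217 0.077     ]
```

Request:
jog_arm([
  [[-0.002, 0, 0.015], [0, 0, 0], 0.085],
  [[-0.002, 0, 0.04], [0, 0, 0], 0.085],
  [[-0.002, 0, 0.07], [0, 0, 0], 0.085],
  [[-0.002, 0, 0.095], [0, 0, 0], 0.085],
  [[-0.002, 0, 0.115], [0, 0, 0], 0.085],
  [[-0.002, 0, 0.13], [0, 0, 0], 0.08],
  [[-0.002, 0, 0.137], [0, 0, 0], 0.06],
  [[-0.002, 0, 0.137], [0, 0, 0], 0.05],
  [[-0.002, 0, 0.137], [0, 0, 0], 0.04],
  [[-0.002, 0, 0.137], [0, 0, 0], 0.03],
  [[-0.002, 0, 0.137], [0, 0, 0], 0.02],
], squeeze=40)

```text
time_s: 10.15
tcp_pos: [0.4851, 0.2427, 0.0736]
eef_rot: [0.0, 0.656, 0.755, 0.0]
wrist_force: [-0.3, 0.1, -0.8]
width: 0.234
finger_force: 0.0
```

Request:
jog_arm([
  [[0, 0, 0], [0, 0, 0], 0.015],
  [[0, 0, 0], [0, 0, 0], 0.01],
  [[0, 0, 0], [0, 0, 0], 0.006],
  [[0, 0, 0], [0, 0, 0], 0.004],
  [[0, 0, 0], [0, 0, 0], 0.004],
  [[0, 0, 0], [0, 0, 0], 0.004],
])

```text
time_s: 10.9
tcp_pos: [0.4841, 0.2426, 0.0733]
eef_rot: [-0.001, 0.656, 0.755, -0.001]
wrist_force: [-5.4, -1.2, 6.4]
width: 0.121
finger_force: 38.9
```

Run:
```python
from h import *
s=sense();print(s)
```

```text
{'time_s': 10.9, 'joint_pos': array([ 3.13797705e-01,  4.02506559e-01, -3.33191304e-01,  8.36564013e-01,
        3.33663930e-04,  1.74468655e+00]), 'joint_velocities': array([-2.52674546e-04, -3.47305534e-04, -4.22209629e-05, -1.33867649e-03,
       -3.37990479e-04, -1.15723360e-03]), 'joint_torque': array([-1.10163543e+00, -6.76429367e+01,  3.40202880e+01, -2.33977541e+00,
       -2.84323795e-01,  6.11703750e-02]), 'tcp_pos': array([0.48406213, 0.2425518 , 0.07330782]), 'eef_rot': array([-5.20681921e-04,  6.55952841e-01,  7.54801501e-01, -5.41924342e-04]), 'wrist_force': array([-5.38541691, -1.21104253,  6.42006625]), 'wrist_torque': array([-0.12905587,  1.14944817,  0.05307046]), 'finger_force': 38.92595171928406, 'width': 0.12106527531218797}
```

The grip is on the bar with finger force 39 N. The arc in tool axes, with the orientation held, is y = 0.1174 − 0.125·cos(θ−0.35) and z = −(0.0429 + 0.125·sin(θ−0.35)). I'll compute smooth waypoints.

Run:
```python
import numpy as np
N=44
u=np.arange(N+1)/N; th=1.921*(10*u**3-15*u**4+6*u**5)*0.5+1.921*0.5*u**2*(3-2*u)
y=.1174-.125*np.cos(th-.35);z=-(.0429+.125*np.sin(th-.35))
for k in range(0,N,11):
    print(th[k+11].round(3),[[[0,round(float(y[i]-y[k]),4),round(float(z[i]-z[k]),4)]] for i in range(k+1,k+12)])
```

```text
0.25 [[[0, -0.0001, -0.0002]], [[0, -0.0003, -0.0008]], [[0, -0.0007, -0.0018]], [[0, -0.0012, -0.0034]], [[0, -0.0019, -0.0055]], [[0, -0.0027, -0.0081]], [[0, -0.0035, -0.0114]], [[0, -0.0045, -0.0152]], [[0, -0.0054, -0.0196]], [[0, -0.0063, -0.0247]], [[0, -0.0069, -0.0303]]]
0.96 [[[0, -0.0005, -0.0062]], [[0, -0.0006, -0.0129]], [[0, -0.0004, -0.0201]], [[0, 0.0003, -0.0277]], [[0, 0.0015, -0.0356]], [[0, 0.0033, -0.0437]], [[0, 0.0057, -0.052]], [[0, 0.0088, -0.0602]], [[0, 0.0126, -0.0685]], [[0, 0.017, -0.0765]], [[0, 0.0219, -0.0842]]]
1.671 [[[0, 0.0055, -0.0073]], [[0, 0.0116, -0.0142]], [[0, 0.018, -0.0205]], [[0, 0.0247, -0.0263]], [[0, 0.0317, -0.0314]], [[0, 0.0387, -0.0359]], [[0, 0.0457, -0.0397]], [[0, 0.0526, -0.043]], [[0, 0.0592, -0.0456]], [[0, 0.0656, -0.0478]], [[0, 0.0716, -0.0495]]]
1.921 [[[0, 0.0055, -0.0013]], [[0, 0.0106, -0.0022]], [[0, 0.0151, -0.0029]], [[0, 0.019, -0.0033]], [[0, 0.0223, -0.0036]], [[0, 0.0251, -0.0037]], [[0, 0.0273, -0.0038]], [[0, 0.0289, -0.0038]], [[0, 0.03, -0.0039]], [[0, 0.0307, -0.0039]], [[0, 0.0309, -0.0039]]]
```

Request:
jog_arm([
  [[0, -0.0001, -0.0002], [0, 0, 0], 0.004],
  [[0, -0.0003, -0.0008], [0, 0, 0], 0.004],
  [[0, -0.0007, -0.0018], [0, 0, 0], 0.004],
  [[0, -0.0012, -0.0034], [0, 0, 0], 0.004],
  [[0, -0.0019, -0.0055], [0, 0, 0], 0.004],
  [[0, -0.0027, -0.0081], [0, 0, 0], 0.004],
  [[0, -0.0035, -0.0114], [0, 0, 0], 0.004],
  [[0, -0.0045, -0.0152], [0, 0, 0], 0.004],
  [[0, -0.0054, -0.0196], [0, 0, 0], 0.004],
  [[0, -0.0063, -0.0247], [0, 0, 0], 0.004],
  [[0, -0.0069, -0.0303], [0, 0, 0], 0.004],
])

```text
time_s: 12.28
tcp_pos: [0.4772, 0.2415, 0.1034]
eef_rot: [-0.001, 0.656, 0.755, -0.001]
wrist_force: [-7.1, 0.1, -2.3]
width: 0.126
finger_force: 39.0
```

Request:
jog_arm([
  [[0, -0.0007, -0.0062], [0, 0, 0], 0.004],
  [[0, -0.001, -0.0129], [0, 0, 0], 0.004],
  [[0, -0.001, -0.0201], [0, 0, 0], 0.004],
  [[0, -0.0005, -0.0277], [0, 0, 0], 0.004],
  [[0, 0.0005, -0.0356], [0, 0, 0], 0.004],
  [[0, 0.0023, -0.0437], [0, 0, 0], 0.004],
  [[0, 0.0047, -0.052], [0, 0, 0], 0.004],
  [[0, 0.0078, -0.0602], [0, 0, 0], 0.004],
  [[0, 0.0116, -0.0685], [0, 0, 0], 0.004],
  [[0, 0.016, -0.0765], [0, 0, 0], 0.004],
  [[0, 0.0209, -0.0842], [0, 0, 0], 0.004],
])

```text
time_s: 13.65
tcp_pos: [0.4992, 0.2448, 0.1885]
eef_rot: [0.0, 0.656, 0.755, 0.0]
wrist_force: [-3.5, 0.9, -0.2]
width: 0.126
finger_force: 39.2
```

Request:
jog_arm([
  [[0, 0.0055, -0.0073], [0, 0, 0], 0.004],
  [[0, 0.0116, -0.0142], [0, 0, 0], 0.004],
  [[0, 0.018, -0.0205], [0, 0, 0], 0.004],
  [[0, 0.0247, -0.0263], [0, 0, 0], 0.004],
  [[0, 0.0317, -0.0314], [0, 0, 0], 0.004],
  [[0, 0.0387, -0.0359], [0, 0, 0], 0.004],
  [[0, 0.0457, -0.0397], [0, 0, 0], 0.004],
  [[0, 0.0526, -0.043], [0, 0, 0], 0.004],
  [[0, 0.0592, -0.0456], [0, 0, 0], 0.004],
  [[0, 0.0656, -0.0478], [0, 0, 0], 0.004],
  [[0, 0.0716, -0.0495], [0, 0, 0], 0.004],
])

```text
time_s: 15.02
tcp_pos: [0.5707, 0.2554, 0.2378]
eef_rot: [-0.0, 0.656, 0.755, 0.001]
wrist_force: [-1.7, 7.1, -0.6]
width: 0.122
finger_force: 39.2
```

Request:
jog_arm([
  [[0, 0.0055, -0.0013], [0, 0, 0], 0.004],
  [[0, 0.0106, -0.0022], [0, 0, 0], 0.004],
  [[0, 0.0151, -0.0029], [0, 0, 0], 0.004],
  [[0, 0.019, -0.0033], [0, 0, 0], 0.004],
  [[0, 0.0223, -0.0036], [0, 0, 0], 0.004],
  [[0, 0.0251, -0.0037], [0, 0, 0], 0.004],
  [[0, 0.0273, -0.0038], [0, 0, 0], 0.004],
  [[0, 0.0289, -0.0038], [0, 0, 0], 0.004],
  [[0, 0.03, -0.0039], [0, 0, 0], 0.004],
  [[0, 0.0307, -0.0039], [0, 0, 0], 0.004],
  [[0, 0.0309, -0.0039], [0, 0, 0], 0.004],
  [[0, 0.0309, -0.0039], [0, 0, 0], 0.004],
])

```text
time_s: 16.52
tcp_pos: [0.601, 0.26, 0.2414]
eef_rot: [-0.0, 0.656, 0.755, 0.001]
wrist_force: [-1.1, 9.5, -2.2]
width: 0.122
finger_force: 39.2
```

Run:
```python
from h import *
s=sense();print(s['time_s'],s['tcp_pos'],s['wrist_force'],s['joint_velocities'].round(4))
a=capture("scene");b=capture("side")
cv2.imwrite("pics/end.png",np.hstack([cv2.resize(a[120:300,240:440],(400,360)),cv2.resize(b[120:300,240:440],(400,360))]))
```

```text
16.525 [0.60099923 0.2599569  0.2413932 ] [-1.13497005  9.46694144 -2.17117977] [ 0.0013  0.0004 -0.0002 -0.0005  0.0014  0.0009]
```

View pics/end.png

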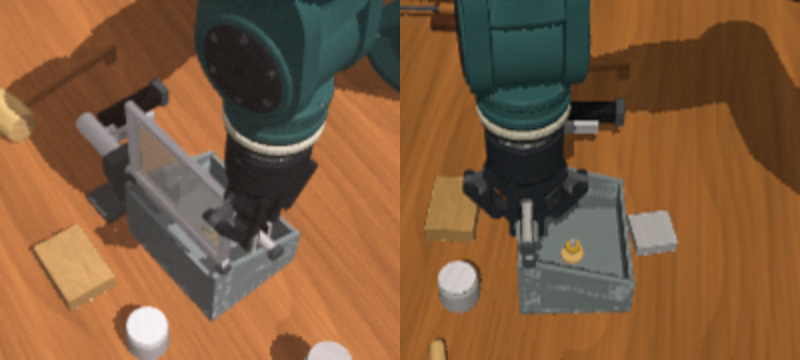

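The image shows the shield standing upright with the bar still gripped, and the bystanders unmoved. Measured travel is 118 mm forward and 168 mm up, against 117.4 and 167.9 expected, and the arm is at rest.

```bash
python3 -c "
from station import robot
print(robot.finish_job())"
```

```text
the job is handed in; nothing more can be done
None
```

The job is handed in at about 16.5 s: the trigger was squeezed in and sprang back with the shield shut, then the shield was swung up and is held at its balance point with the handle still gripped; the judge's verdict was not shown.

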